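# Scoop the brass balls out of the tray into the round dish

## Robot

A 6-joint arm with a two-finger parallel gripper is mounted at the origin on a cart in front of the work surface, level with it; the furniture and walls round the work are solid. World frame = base frame: x ahead of the robot, y to its left, z up, the work surface at z = 0. Lengths are in m, angles in rad, forces in N, time in s.
With the tool pointing down it reaches from about 0.35 to 0.775 m from the base axis. Payload 7.3 kg.
Tool frame: the origin (TCP) lies at the very end of the fingers, on their centre line; the grasp point (between the pads) lies 19 mm behind it (robot.hold_point_z is the distance from the TCP to the grasp point, in m); z points along the fingers, y is the direction in which the jaws open and shut (so a half turn about z gives the same grasp; the last joint's range is limited). The gripper opens to 92 mm and grips with 3 to 60 N. Pads are 19 mm wide; open, the fingers measure 130 mm over their backs; the gripper's body (75 mm by 190 mm) begins 47 mm behind the grasp point.
Start: joints at [-1.289, 0.342, 1.524, -0, 1.275, -0.146], TCP at [0.218, -0.478, 0.227] pointing down, gripper open.
Joint ranges: [-2.53, 2.53], [-0.77, 2.02], [0.04, 2.7], [-1, 4.14], [0.28, 2.66], [-3.11, 3.11]. Speed limits (rad/s): [2.57, 2.57, 3.14, 3.14, 3.14, 3.14].

## Interface

Orientations are given as [roll, pitch, yaw] about the fixed x, y, z axes, in that order (R = Rz(yaw) Ry(pitch) Rx(roll)).
In Python, from cell import monitor, viewer, robot gives the robot as it stands.
- The arm moves only by the tool move_arm, never from a script. Its argument "deltas" is a list of rows, each an object of numbers: "x", "y", "z": the shift along the tool's x, y, z in m; "wx", "wy", "wz": the turn, a rotation vector about the tool's x, y, z in degrees; "hand": the opening, from 0 (shut) to 1 (fully open). In form: [{"x": .., "y": .., "z": .., "wx": .., "wy": .., "wz": .., "hand": ..}, ...]. A call has 1 to 8 rows; each row is the pose to reach, as a shift and turn from the pose commanded when the call began, along the tool's axes at that moment; what a row does not reach only later rows make up. A row lasts 1/8 s, in which the tool goes at most 62.5 mm and 10.7 degrees, less where a joint would pass 70% of its speed; a pose out of reach is approached as far as the arm can. A call with a gripper value outside its range is refused whole. The fingers move at their own pace and stop on an object; "grip_force" is the grip in N (left out, the last holds). Time passes only in rows, so rows that repeat a pose let the fingers close. It gives the time, the measured TCP pose, the force and the opening at its end, in the units of the state.
- monitor.observe(): the state, without advancing time (a new reading comes with each control period).
- viewer.read_camera(name): name is "scene" or "side" or "wrist"; returns the picture (400x640x3 uint8, red, green, blue); there is no depth.
- viewer.camera_params(name): a dict with "camera_matrix" (3x3 intrinsics, pixels), "R" (3x3) and "t" (3): a world point X has camera coordinates R X + t. Camera axes: x right, y down, z forward; pixel columns grow to the right and rows downward; lengths in m; the calibration is good to about 2 mm. A picture is of the moment at which its call begins: read the wrist's pose just before it. camera_params takes no time and is no camera call; for the wrist camera it gives the pose at the moment of the call.
- robot.hand_in(): hands the job in, once; it reports no verdict.
The state is a dict: "time": time; "qpos": joint angles; "qvel": joint speeds; "joint_efforts": joint torques, N m; "tool_pos": TCP position; "tool_rot": TCP orientation; "contact_force": force on the tool from outside, world axes, zero at the start; "torque": the same for the moment, N m; "opening": finger opening in m.
Only numpy, scipy, OpenCV 4.12 (cv2) and the standard library are available. Lean on these libraries where they do the work, as an engineer would, in place of code of your own. Each camera call takes 0.05 s, during which the arm holds its last target. There are 200 camera calls.

## Task

Take the hand scoop lying in the flat tray by its wooden handle, draw it along the tray floor against the near wall so that all three brass balls slide onto it in one scoopful, lift them out and tip them into the round dish (not the square box). Then lay the scoop back flat in the tray and let go. Move the balls with the scoop only, never with the fingers.

Things in the scene. Friction and masses are not known exactly. Their poses are not given: they have to be found in the camera images.
- scoop: flat steel hand scoop 76 mm wide, 102 mm long, 120 g, loose, lying in the tray, open mouth to the tray's near wall. Origin on its underside below the handle's middle; -x points out of the mouth, z up. Floor 2.2 mm thick, from the lip at x = -84 to +18 mm. Back wall at x = -20 mm, 24 mm high; side walls y = +-37 mm, x -74 to -20, 18 mm high. Mouth 45 degrees down empties it; 10 to 15 up keeps the balls in
- scoop_lip (a point): middle of the scoop's front lip, at (-84, 0, 1) mm in the scoop's frame; a 5 mm long ramp leads from the 1 mm thin lip up to the floor. With the lip 1 to 3 mm from the near wall the balls are on the scoop; raise the mouth before the lip leaves the wall, or they roll out
- scoop_handle (a point): where to grip the scoop: 48 mm above its origin, on the upright dark wooden block that rises from the floor plate to 68 mm above the underside, 36 mm along the scoop's x, 12 mm thick along its y; grip from above across y
- tray: flat open aluminium tray fixed to the bench, outside 176 mm (x) by 98 mm (y), 23 mm high, rolled rim to 25 mm, walls and floor 3 mm. Origin under its centre; its x axis points roughly away from the robot; its -x wall is the near wall to scoop against (inner face x = -85 mm; inner sides y = +-46 mm)
- ball_1: polished brass ball, 16 mm in diameter, 18 g; rolls, slippery (friction about 0.3). Lies in the tray between scoop mouth and near wall, in a row of three across the tray. Origin at its centre (the row's -y end)
- ball_2: polished brass ball, 16 mm in diameter, 18 g; rolls, slippery (friction about 0.3). Lies in the tray between scoop mouth and near wall, in a row of three across the tray. Origin at its centre (middle of the row)
- ball_3: polished brass ball, 16 mm in diameter, 18 g; rolls, slippery (friction about 0.3). Lies in the tray between scoop mouth and near wall, in a row of three across the tray. Origin at its centre (the row's +y end)
- round_dish: round open aluminium dish, 100 mm across outside, 40 mm high, wall and floor 3 mm, 250 g, loose on the bench. Origin under its centre, z up. A square open box of the same metal, 94 mm wide and 40 mm high, stands in front of it or behind it, which of the two is nearer the robot varies, their centres at least 105 mm apart: it is not the target
There are look-alikes about, which are no part of the job. Of the things shaped like the scoop, the steel one is meant.

How it is judged:
By the outcome, as a careful person would: the job done as asked, in the order asked, and still so for the second after the job is handed in, with the robot touching nothing.
It also fails if it takes over 48 s, if anything falls off the work surface, if the arm or the gripper's body presses on something with over 40 N, if the wrist force passes 120 N, or if a joint passes its speed limit or range.

## Working session

There is one attempt and no reset: what is moved stays moved. The work goes in short steps, Python scripts to look and compute and a tool call to move; the robot and the scene stay as the last step left them, time stands still between calls to the robot, and variables do not carry over. Pictures are saved under pics/ and viewed, about 8 in all and at most 12, crops included, and the job is handed in when it is done.

Besides the shell and the picture viewer there is one more tool, called after "Emit:" as a command line: name --argument value ..., lists and objects as JSON in quotes. move_arm: Moves the arm, as the interface text tells. Its arguments: {"type":"object","properties":{"deltas":{"type":"array","items":{"type":"object","properties":{"x":{"type":"number"},"y":{"type":"number"},"z":{"type":"number"},"wx":{"type":"number"},"wy":{"type":"number"},"wz":{"type":"number"},"hand":{"type":"number"}}}},"grip_force":{"type":"number"}},"required":["deltas"]}

```bash
mkdir -p pics; ls
python3 - <<'E'
from cell import monitor, viewer, robot
import cv2
s=monitor.observe(); print(s)
for n in ("scene","side"):
    cv2.imwrite(f"pics/{n}0.png",viewer.read_camera(n)[:,:,::-1])
    print(n,viewer.camera_params(n))
E
```

```text
pics
{'time': 0.0, 'qpos': array([-1.28898569e+00,  3.42707787e-01,  1.52504038e+00, -9.23013147e-07,
        1.27538399e+00, -1.45986342e-01]), 'qvel': array([ 1.51441666e-04,  7.19004469e-04, -4.71753607e-04, -4.42365280e-05,
       -7.77895046e-04, -1.53169214e-03]), 'joint_efforts': array([ 1.34039827e-03, -4.31235552e+01, -2.44218367e+01,  7.18832994e-02,
        5.57386153e-02, -1.29070804e-04]), 'tool_pos': array([ 0.2177155 , -0.47727398,  0.22604456]), 'tool_rot': array([-3.14006940e+00, -2.23075463e-04,  4.27797078e-01]), 'contact_force': array([-0.16833475,  0.47366922, -0.16705309]), 'torque': array([-0.01236694, -0.0697628 , -0.00441052]), 'opening': 0.09204455796672915}
scene {'camera_matrix': array([[494.75236426,   0.        , 319.41107298],
       [  0.        , 494.75236426, 194.3585836 ],
       [  0.        ,   0.        ,   1.        ]]), 'R': array([[-0.79834894, -0.60177634,  0.02245453],
       [-0.30128163,  0.36685513, -0.88014015],
       [ 0.52140996, -0.7094241 , -0.47418256]]), 't': array([0.48695161, 0.16133329, 0.72064522])}
side {'camera_matrix': array([[501.80107447,   0.        , 321.26303752],
       [  0.        , 501.80107447, 196.18442774],
       [  0.        ,   0.        ,   1.        ]]), 'R': array([[-0.99856224, -0.05079988,  0.01711186],
       [-0.04659786,  0.66483006, -0.74553983],
       [ 0.02649685, -0.7452653 , -0.66624136]]), 't': array([ 0.5094034 , -0.03518341,  1.00129518])}
```

View pics/scene0.png

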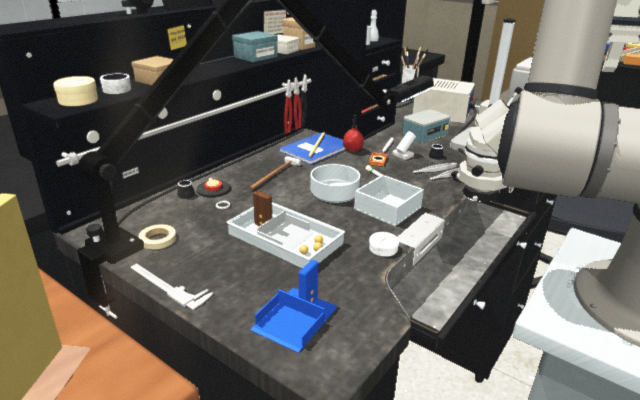

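View pics/side0.png

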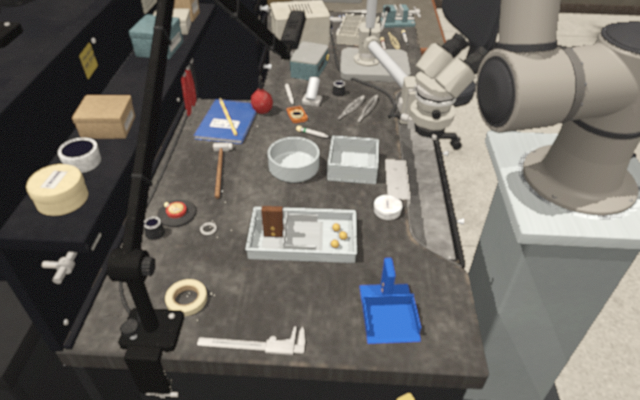

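The steel scoop with the brown handle (scene 262,208; side 272,222) is inside the tray. The blue scoop (scene 295,315; side 390,310) is the look-alike. The round dish is at side (293,158) and the square box, nearer the robot, at (353,160). I'll enlarge both to confirm.

Run:
```python
import cv2
a=cv2.imread("pics/side0.png")[130:270,240:390]
b=cv2.imread("pics/scene0.png")[155:270,220:430]
cv2.imwrite("pics/sidec.png",cv2.resize(a,None,fx=5,fy=4.28,interpolation=3) if 0 else cv2.resize(a,None,fx=4,fy=4,interpolation=2))
cv2.imwrite("pics/scenec.png",cv2.resize(b,None,fx=3.8,fy=3.8,interpolation=2) if 0 else cv2.resize(b,None,fx=3.5,fy=3.5,interpolation=2))
```

```text
(no output)
```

View pics/sidec.png

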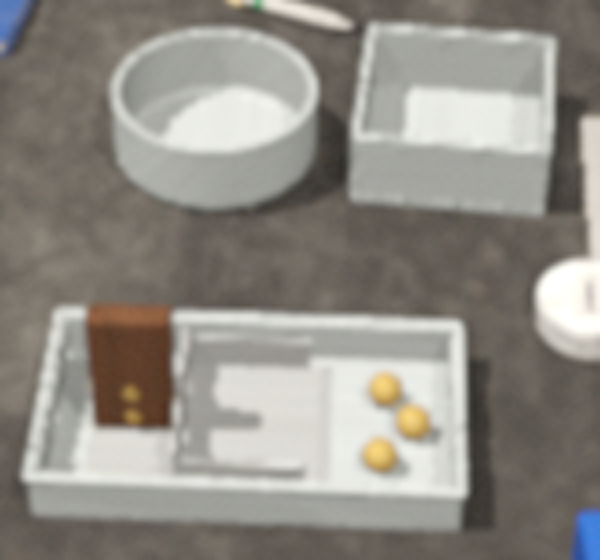

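View pics/scenec.png

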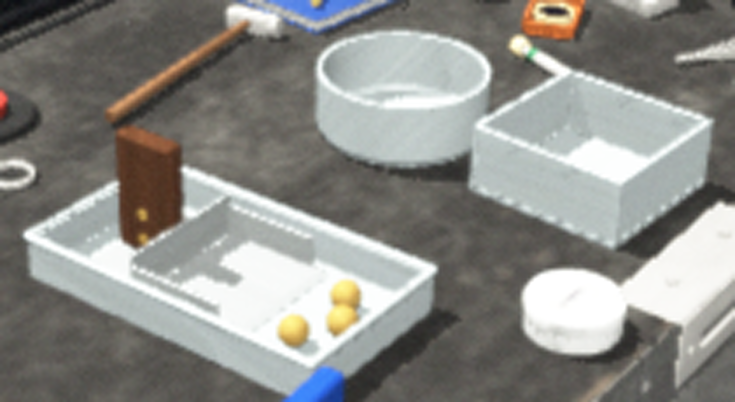

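The crops show the steel scoop with its handle top at crop (130,313), the lip line at crop x≈326, and the three balls at (385,388), (412,422) and (380,455). The dish rim centre is at about (215,84), and the square box is beside it, nearer the robot.

```bash
cat > h.py <<'E'
import numpy as np
from cell import viewer
def ray(cam,uv,z,P=None):
    c=P or viewer.camera_params(cam); K,R,t=c["camera_matrix"],c["R"],c["t"]
    d=R.T@np.linalg.solve(K,[uv[0],uv[1],1.]); o=-R.T@t
    return o+d*(z-o[2])/d[2]
E
python3 - <<'E'
from h import *
np.set_printoptions(precision=4,suppress=True)
S=lambda p:((p[0]+.5)/4-.5+240,(p[1]+.5)/4-.5+130)
C=lambda p:((p[0]+.5)/3.5-.5+220,(p[1]+.5)/3.5-.5+155)
pts={"tray corners":(.025,[(55,310),(465,320),(467,492),(25,478)],[(190,168),(435,270),(310,392),(27,237)]),
"balls":(.011,[(385,388),(412,422),(380,455)],[(346,294),(342,319),(294,331)]),
"handle top":(.071,[(90,306),(170,308),(170,322),(88,322)],[(117,133),(135,126),(181,145),(165,153)]),
"lip":(.004,[(327,368),(325,480)],[(330,270)]),
"dish":(.040,[(215.5,84),(112,84),(319,84),(215.5,28),(215.5,140)],[(403.5,79),(316,79),(491,79)]),
"box":(.040,[(362,22),(555,38),(552,150),(350,138)],[])}
for n,(z,a,b) in pts.items():
    print(n)
    A=np.array([ray("side",S(p),z)[:2] for p in a]);print(" side",A.tolist() and A.round(4).tolist(),A.mean(0))
    if b: B=np.array([ray("scene",C(p),z)[:2] for p in b]);print(" scene",B.round(4).tolist(),B.mean(0))
E
```

```text
tray corners
 side [[0.6229, 0.1537], [0.4418, 0.1476], [0.4411, 0.249], [0.6199, 0.2533]] [0.5314 0.2009]
 scene [[0.5995, 0.1542], [0.4425, 0.1547], [0.4294, 0.2684], [0.6151, 0.2562]] [0.5216 0.2084]
balls
 side [[0.4758, 0.1783], [0.4636, 0.198], [0.4767, 0.2181]] [0.472  0.1981]
 scene [[0.4757, 0.181], [0.4643, 0.1992], [0.4758, 0.2211]] [0.4719 0.2005]
handle top
 side [[0.5982, 0.1989], [0.5655, 0.1979], [0.5645, 0.2062], [0.5977, 0.2085]] [0.5815 0.2029]
 scene [[0.595, 0.2112], [0.5933, 0.2003], [0.5627, 0.2006], [0.5632, 0.2114]] [0.5786 0.2059]
lip
 side [[0.5018, 0.1606], [0.4993, 0.2273]] [0.5006 0.194 ]
 scene [[0.5013, 0.1602]] [0.5013 0.1602]
dish
 side [[0.5654, 0.0025], [0.6161, 0.0063], [0.5146, -0.0012], [0.5698, -0.045], [0.5613, 0.0468]] [0.5655 0.0019]
 scene [[0.5568, 0.0211], [0.5948, 0.0526], [0.5185, -0.0105]] [0.5567 0.0211]
box
 side [[0.4955, -0.0559], [0.3969, -0.0492], [0.4014, 0.0429], [0.4976, 0.0406]] [ 0.4478 -0.0054]
```

```bash
python3 - <<'E'
from h import *
import cv2
np.set_printoptions(precision=3,suppress=True)
P={c:viewer.camera_params(c) for c in("side","scene")}
def pj(c,X):
    q=P[c]["camera_matrix"]@(P[c]["R"]@X+P[c]["t"]); return q[:2]/q[2]
for X in([.218,-.478,.227],[.218,-.478,.33],[.58,.204,.25],[.45,0,.3],[.3,-.2,0]): print(X,pj("side",np.array(X)),pj("scene",np.array(X)))
M={c:P[c]["camera_matrix"]@np.c_[P[c]["R"],P[c]["t"]] for c in P}
def tri(a,b):
    h=cv2.triangulatePoints(M["side"],M["scene"],np.array(a,float),np.array(b,float)); X=(h[:3]/h[3]).ravel()
    return X,pj("side",X)-a,pj("scene",X)-b
print("lamp end",tri((293,50),(390,110)))
print("microscope top",tri((440,75),(500,120)), tri((435,110),(485,165)))
print("microscope base",tri((430,140),(485,185)))
E
python3 - <<'E'
import cv2,numpy as np
a=cv2.imread("pics/side0.png")[0:150,220:480]; b=cv2.imread("pics/scene0.png")[0:200,380:640]
a=cv2.resize(a,None,fx=3,fy=3,interpolation=2)
cv2.imwrite("pics/obst.png",a)
E
```

```text
[0.218, -0.478, 0.227] [453.696 -24.217] [600.568  64.612]
[0.218, -0.478, 0.33] [462.417 -71.144] [615.196  14.276]
[0.58, 0.204, 0.25] [266.74  114.977] [258.697  91.079]
[0.45, 0, 0.3] [361.479  23.551] [401.217  49.354]
[0.3, -0.2, 0] [416.57  117.282] [497.997 193.182]
lamp end (array([ 0.593, -0.26 ,  0.111]), array([-1.671,  5.665]), array([ 2.836, -5.209]))
microscope top (array([ 0.292, -0.067,  0.188]), array([ 1.823, -4.535]), array([-2.981,  4.672])) (array([ 0.294, -0.049,  0.117]), array([ 0.446, -1.302]), array([-0.841,  1.344]))
microscope base (array([ 0.291, -0.041,  0.069]), array([ 3.225, -8.113]), array([-5.967,  8.117]))
```

View pics/obst.png

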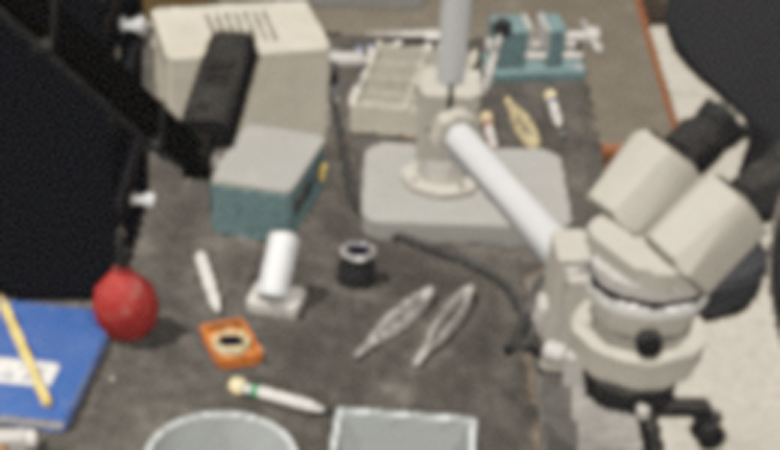

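Run:
```python
from h import *
import cv2
np.set_printoptions(precision=3,suppress=True)
P={c:viewer.camera_params(c) for c in("side","scene")}
def pj(c,X):
    q=P[c]["camera_matrix"]@(P[c]["R"]@X+P[c]["t"]); return q[:2]/q[2]
b=ray("side",(367,60),.02);print(b)
for z in(.02,.1,.15,.2,.25,.3,.35,.4,.5):
  X=np.array([b[0],b[1],z]);print(z,pj("side",X),pj("scene",X))
M={c:P[c]["camera_matrix"]@np.c_[P[c]["R"],P[c]["t"]] for c in P}
def tri(a,b):
    h=cv2.triangulatePoints(M["side"],M["scene"],np.array(a,float),np.array(b,float)); X=(h[:3]/h[3]).ravel()
    return X,pj("side",X)-a,pj("scene",X)-b
a=cv2.imread("pics/scene0.png")[0:230,400:600]
cv2.imwrite("pics/obst2.png",cv2.resize(a,None,fx=2.6,fy=2.6,interpolation=2))
```

```text
[ 0.412 -0.436  0.02 ]
0.02 [367.  60.] [488.078 138.135]
0.1 [369.459  30.735] [494.163 107.262]
0.15 [371.103  11.164] [498.166  86.953]
0.2 [372.839  -9.49 ] [502.335  65.806]
0.25 [374.673 -31.319] [506.678  43.77 ]
0.3 [376.615 -54.426] [511.209  20.785]
0.35 [378.673 -78.928] [515.938  -3.209]
0.4 [ 380.86  -104.955] [520.881 -28.282]
0.5 [ 385.669 -162.188] [531.463 -81.967]
```

View pics/obst2.png

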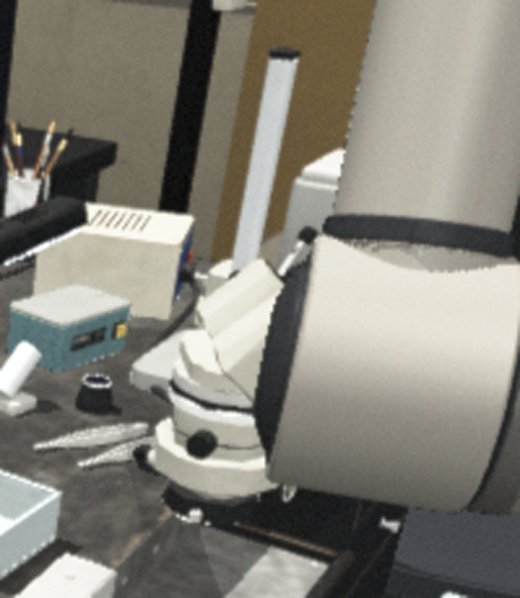

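Run:
```python
from h import *
import cv2
np.set_printoptions(precision=3,suppress=True)
P={c:viewer.camera_params(c) for c in("side","scene")}
def pj(c,X):
    q=P[c]["camera_matrix"]@(P[c]["R"]@X+P[c]["t"]); return q[:2]/q[2]
M={c:P[c]["camera_matrix"]@np.c_[P[c]["R"],P[c]["t"]] for c in P}
def tri(a,b):
    h=cv2.triangulatePoints(M["side"],M["scene"],np.array(a,float),np.array(b,float)); X=(h[:3]/h[3]).ravel()
    return X,pj("side",X)-a,pj("scene",X)-b
print("apex",tri((159,-41),(285,-15)))
print("lower joint",tri((130,262),(105,168)))
print("eyepiece top",tri((457,40),(400+300/2.6,85)))
```

```text
apex (array([ 0.801, -0.113,  0.36 ]), array([ 1.292, -3.38 ]), array([-1.579,  2.593]))
lower joint (array([0.737, 0.387, 0.139]), array([-0.038,  0.207]), array([ 0.108, -0.141]))
eyepiece top (array([ 0.276, -0.062,  0.256]), array([ 1.056, -2.582]), array([-1.606,  2.737]))
```

The tall post (top z≈0.30) and the microscope head lie between the start pose and the work. I'll rise first, then cross over them.

Emit:
move_arm --deltas '[{"z": -0.055},{"z": -0.11},{"z": -0.165},{"z": -0.22},{"z": -0.22,"x": 0.04,"y": -0.03},{"z": -0.22,"x": 0.08,"y": -0.061},{"z": -0.22,"x": 0.119,"y": -0.0915},{"z": -0.22,"x": 0.159,"y": -0.122}]'

```text
schema error: expected keys x, y, z, wx, wy, wz, hand
```

Emit:
move_arm --deltas '[{"x": 0.0476,"y": -0.0365},{"x": 0.095,"y": -0.073},{"x": 0.143,"y": -0.11},{"x": 0.19,"y": -0.146},{"x": 0.238,"y": -0.183},{"x": 0.285,"y": -0.219},{"x": 0.333,"y": -0.256},{"x": 0.381,"y": -0.292}]'

```text
schema error: expected keys x, y, z, wx, wy, wz, hand
```

Emit:
move_arm --deltas '[{"x": 0,"y": 0,"z": -0.055,"wx": 0,"wy": 0,"wz": 0,"hand": 1},{"x": 0,"y": 0,"z": -0.11,"wx": 0,"wy": 0,"wz": 0,"hand": 1},{"x": 0,"y": 0,"z": -0.165,"wx": 0,"wy": 0,"wz": 0,"hand": 1},{"x": 0,"y": 0,"z": -0.22,"wx": 0,"wy": 0,"wz": 0,"hand": 1},{"x": 0.04,"y": -0.03,"z": -0.22,"wx": 0,"wy": 0,"wz": 0,"hand": 1},{"x": 0.08,"y": -0.061,"z": -0.22,"wx": 0,"wy": 0,"wz": 0,"hand": 1},{"x": 0.119,"y": -0.0915,"z": -0.22,"wx": 0,"wy": 0,"wz": 0,"hand": 1},{"x": 0.159,"y": -0.122,"z": -0.22,"wx": 0,"wy": 0,"wz": 0,"hand": 1}]'

```text
time: 1.1
tool_pos: [0.3123, -0.2992, 0.4464]
tool_rot: [-3.141, 0.0, 0.427]
contact_force: [1.1, 1.1, -0.4]
opening: 0.0918
```

Emit:
move_arm --deltas '[{"x": 0.0476,"y": -0.0365,"z": 0,"wx": 0,"wy": 0,"wz": 0,"hand": 1},{"x": 0.095,"y": -0.073,"z": 0,"wx": 0,"wy": 0,"wz": 0,"hand": 1},{"x": 0.143,"y": -0.11,"z": 0,"wx": 0,"wy": 0,"wz": 0,"hand": 1},{"x": 0.19,"y": -0.146,"z": 0,"wx": 0,"wy": 0,"wz": 0,"hand": 1},{"x": 0.238,"y": -0.183,"z": 0,"wx": 0,"wy": 0,"wz": 0,"hand": 1},{"x": 0.285,"y": -0.219,"z": 0,"wx": 0,"wy": 0,"wz": 0,"hand": 1},{"x": 0.333,"y": -0.256,"z": 0.05,"wx": 0,"wy": 0,"wz": 7.5,"hand": 1},{"x": 0.381,"y": -0.292,"z": 0.1,"wx": 0,"wy": 0,"wz": 15,"hand": 1}]'

```text
time: 2.1
tool_pos: [0.5263, 0.1034, 0.3657]
tool_rot: [3.141, -0.0, 0.162]
contact_force: [1.1, -0.6, 0.1]
opening: 0.0917
```

Run:
```python
from cell import *
s=monitor.observe()
print(s["qpos"].round(4),s["tool_pos"].round(4),s["tool_rot"].round(4),s["time"])
```

```text
[ 5.1200e-02  2.9890e-01  1.2099e+00 -2.0000e-04  1.6324e+00  1.4597e+00] [0.5263 0.1034 0.3657] [ 3.1413e+00 -4.0000e-04  1.6220e-01] 2.1
```

Emit:
move_arm --deltas '[{"x": 0.027,"y": -0.036,"z": 0.025,"wx": 0,"wy": 0,"wz": 4,"hand": 1},{"x": 0.055,"y": -0.073,"z": 0.047,"wx": 0,"wy": 0,"wz": 7.5,"hand": 1},{"x": 0.055,"y": -0.073,"z": 0.047,"wx": 0,"wy": 0,"wz": 7.5,"hand": 1},{"x": 0.055,"y": -0.073,"z": 0.047,"wx": 0,"wy": 0,"wz": 7.5,"hand": 1}]'

```text
time: 2.6
tool_pos: [0.5678, 0.1825, 0.3198]
tool_rot: [3.141, 0.001, 0.036]
contact_force: [-0.7, 0.2, 0.4]
opening: 0.0917
```

Run:
```python
from cell import *
import cv2,pickle
s=monitor.observe()
P=viewer.camera_params("wrist"); im=viewer.read_camera("wrist")
pickle.dump((P,s),open("w1.pkl","wb"))
cv2.imwrite("pics/w1.png",im[:,:,::-1])
print(s["qpos"].round(4),s["tool_pos"].round(4),s["tool_rot"].round(4),s["time"]);print(-P["R"].T@P["t"],P["R"].round(2))
```

```text
[ 1.8280e-01  4.3200e-01  1.1340e+00 -5.0000e-04  1.5763e+00  1.7177e+00] [0.5678 0.1825 0.3198] [3.141e+00 6.000e-04 3.580e-02] 2.6
[0.63763922 0.18453858 0.47932862] [[ 0.04 -1.   -0.  ]
 [-0.96 -0.03  0.26]
 [-0.26 -0.01 -0.97]]
```

View pics/w1.png

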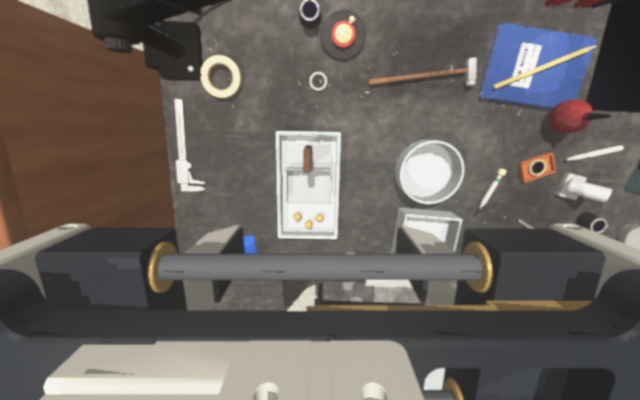

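The wrist view shows the tray (276–342, 131–239) with the scoop handle top at (308,158) and the balls at (298,217), (309,225) and (320,218). The round dish is at (431,171) and the box at (430,235). I'll enlarge this area for precise numbers.

Run:
```python
import cv2
a=cv2.imread("pics/w1.png")[122:246,268:470]
cv2.imwrite("pics/w1c.png",cv2.resize(a,None,fx=3.9,fy=3.9,interpolation=2) if 0 else cv2.resize(a,None,fx=3.9,fy=3.9,interpolation=2))
```

```text
(no output)
```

View pics/w1c.png

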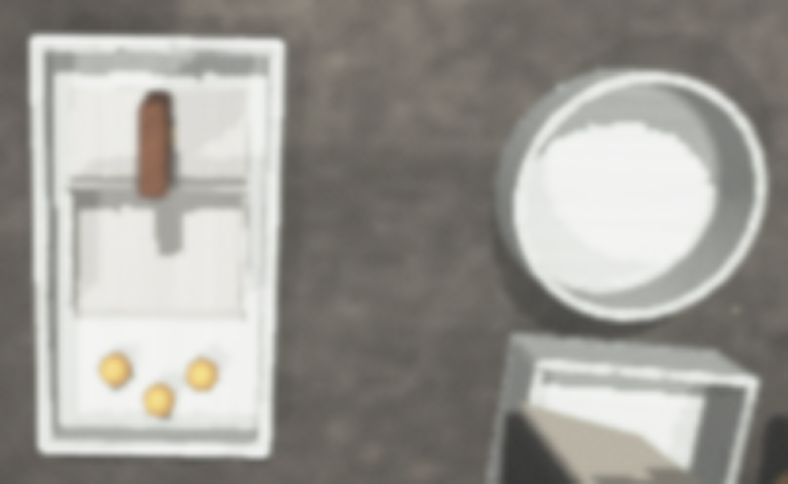

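Run:
```python
from h import *
import pickle
P,s=pickle.load(open("w1.pkl","rb"))
W=lambda p:((p[0]+.5)/3.9-.5+268,(p[1]+.5)/3.9-.5+122)
for n,z,a in [("tray",.025,[(30,37),(285,40),(270,456),(40,455)]),("handle top",.071,[(155,153),(155,110),(154,196),(139,153),(171,153)]),
("lip",.004,[(75,317),(243,318),(159,317.5)]),("wall in",.003,[(58,430),(250,430),(154,430)]),("balls",.011,[(115,370),(158,400),(202,374)]),
("dish",.04,[(640,196),(513,196),(767,196),(640,70),(640,322)]),("back wall top",.027,[(70,186),(248,182)])]:
    A=np.array([ray("",W(p),z,P)[:2] for p in a]);print(n,A.round(4).tolist(),A.mean(0).round(4))
```

```text
tray [[0.6213, 0.2536], [0.6238, 0.1512], [0.4438, 0.1479], [0.4405, 0.2501]] [0.5324 0.2007]
handle top [[0.5827, 0.2005], [0.5985, 0.2009], [0.5666, 0.2005], [0.5825, 0.2064], [0.5829, 0.1946]] [0.5827 0.2006]
lip [[0.4988, 0.2372], [0.5011, 0.1618], [0.4999, 0.1995]] [0.4999 0.1995]
wall in [[0.4438, 0.2449], [0.447, 0.1561], [0.4454, 0.2005]] [0.4454 0.2005]
balls [[0.4768, 0.2184], [0.4632, 0.1988], [0.4763, 0.1793]] [0.4721 0.1988]
dish [[0.5683, 0.006], [0.5665, 0.0571], [0.5701, -0.0452], [0.6179, 0.0129], [0.5156, -0.0014]] [0.5677 0.0059]
back wall top [[0.5619, 0.2371], [0.5662, 0.1635]] [0.5641 0.2003]
```

Emit:
move_arm --deltas '[{"x": 0.0055,"y": -0.006,"z": 0.03,"wx": 0,"wy": 0,"wz": 0,"hand": 0.45},{"x": 0.011,"y": -0.012,"z": 0.07,"wx": 0,"wy": 0,"wz": 0.3,"hand": 0.45},{"x": 0.0165,"y": -0.019,"z": 0.11,"wx": 0,"wy": 0,"wz": 0.3,"hand": 0.45},{"x": 0.0165,"y": -0.019,"z": 0.15,"wx": 0,"wy": 0,"wz": 0.3,"hand": 0.45},{"x": 0.0165,"y": -0.019,"z": 0.19,"wx": 0,"wy": 0,"wz": 0.3,"hand": 0.45},{"x": 0.0165,"y": -0.019,"z": 0.21,"wx": 0,"wy": 0,"wz": 0.3,"hand": 0.45},{"x": 0.0165,"y": -0.019,"z": 0.22,"wx": 0,"wy": 0,"wz": 0.3,"hand": 0.45},{"x": 0.0165,"y": -0.019,"z": 0.22,"wx": 0,"wy": 0,"wz": 0.3,"hand": 0.45}]'

```text
time: 3.65
tool_pos: [0.5841, 0.2016, 0.1006]
tool_rot: [3.142, -0.001, 0.029]
contact_force: [0.6, 0.0, 0.1]
opening: 0.0413
```

Run:
```python
from cell import *
import cv2,numpy as np
a=viewer.read_camera("side")[90:280,215:400]; b=viewer.read_camera("scene")[100:290,200:385]
cv2.imwrite("pics/app.png",cv2.resize(np.hstack([a,b]),None,fx=2.15,fy=2.15,interpolation=2)[:,:,::-1])
```

```text
(no output)
```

View pics/app.png

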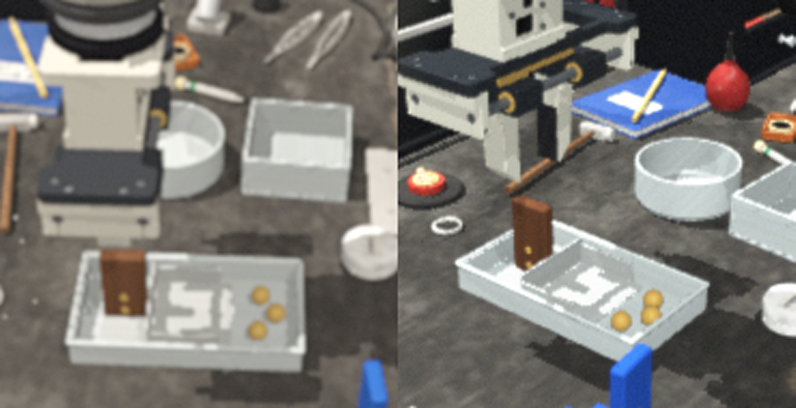

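The side and scene views show the fingers straddling the handle from above (scene crop: fingers at (525,140), handle at (532,225)), with the balls still in place. Next I'll descend and grip.

Emit:
move_arm --deltas '[{"x": 0,"y": 0,"z": 0.03,"wx": 0,"wy": 0,"wz": 0,"hand": 0.45},{"x": 0,"y": 0,"z": 0.055,"wx": 0,"wy": 0,"wz": 0,"hand": 0.45},{"x": 0,"y": 0,"z": 0.0685,"wx": 0,"wy": 0,"wz": 0,"hand": 0.45},{"x": 0,"y": 0,"z": 0.0685,"wx": 0,"wy": 0,"wz": 0,"hand": 0.45},{"x": 0,"y": 0,"z": 0.0685,"wx": 0,"wy": 0,"wz": 0,"hand": 0.2},{"x": 0,"y": 0,"z": 0.0685,"wx": 0,"wy": 0,"wz": 0,"hand": 0},{"x": 0,"y": 0,"z": 0.0685,"wx": 0,"wy": 0,"wz": 0,"hand": 0},{"x": 0,"y": 0,"z": 0.0685,"wx": 0,"wy": 0,"wz": 0,"hand": 0}]' --grip_force 45

```text
time: 4.75
tool_pos: [0.5841, 0.2023, 0.032]
tool_rot: [-3.142, -0.001, 0.03]
contact_force: [-0.2, -0.0, 2.2]
opening: 0.0119
```

Emit:
move_arm --deltas '[{"x": -0.003,"y": 0,"z": 0,"wx": 0,"wy": 0,"wz": 0,"hand": 0},{"x": -0.008,"y": 0,"z": 0,"wx": 0,"wy": 0,"wz": 0,"hand": 0},{"x": -0.014,"y": 0,"z": 0,"wx": 0,"wy": 0,"wz": 0,"hand": 0},{"x": -0.02,"y": 0,"z": 0,"wx": 0,"wy": 0,"wz": 0,"hand": 0},{"x": -0.026,"y": 0,"z": 0,"wx": 0,"wy": 0,"wz": 0,"hand": 0},{"x": -0.032,"y": 0,"z": 0,"wx": 0,"wy": 0,"wz": 0,"hand": 0},{"x": -0.037,"y": 0,"z": 0,"wx": 0,"wy": 0,"wz": 0,"hand": 0},{"x": -0.04,"y": 0,"z": 0,"wx": 0,"wy": 0,"wz": 0,"hand": 0}]'

```text
time: 5.75
tool_pos: [0.5442, 0.2012, 0.032]
tool_rot: [-3.141, -0.002, 0.03]
contact_force: [5.4, 0.1, 4.3]
opening: 0.0119
```

Emit:
move_arm --deltas '[{"x": -0.002,"y": 0,"z": 0,"wx": 0,"wy": 0,"wz": 0,"hand": 0},{"x": -0.005,"y": 0,"z": 0,"wx": 0,"wy": 0,"wz": 0,"hand": 0},{"x": -0.008,"y": 0,"z": 0,"wx": 0,"wy": 0,"wz": 0,"hand": 0},{"x": -0.009,"y": 0,"z": 0,"wx": 0,"wy": 0,"wz": 0,"hand": 0},{"x": -0.01,"y": 0,"z": 0,"wx": 0,"wy": 0,"wz": 0,"hand": 0},{"x": -0.01,"y": 0,"z": 0,"wx": 0,"wy": 0,"wz": 0,"hand": 0}]'

```text
time: 6.5
tool_pos: [0.5342, 0.2009, 0.0319]
tool_rot: [-3.141, -0.001, 0.03]
contact_force: [3.8, 0.5, 5.3]
opening: 0.0115
```

Emit:
move_arm --deltas '[{"x": -0.0005,"y": 0,"z": 0,"wx": 0,"wy": 0,"wz": 0,"hand": 0},{"x": -0.001,"y": 0,"z": 0,"wx": 0,"wy": 0,"wz": 0,"hand": 0},{"x": -0.001,"y": 0,"z": 0,"wx": 0,"wy": 0,"wz": 0,"hand": 0}]'

```text
time: 6.88
tool_pos: [0.5333, 0.2008, 0.0319]
tool_rot: [-3.141, -0.002, 0.03]
contact_force: [4.4, 0.4, 5.6]
opening: 0.0116
```

Run:
```python
from cell import *
import cv2,numpy as np
a=viewer.read_camera("side")[190:270,240:370]; b=viewer.read_camera("scene")[190:270,220:350]
cv2.imwrite("pics/wall.png",cv2.resize(np.vstack([a,b]),None,fx=3.7,fy=3.7,interpolation=2)[:,:,::-1])
```

```text
(no output)
```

View pics/wall.png

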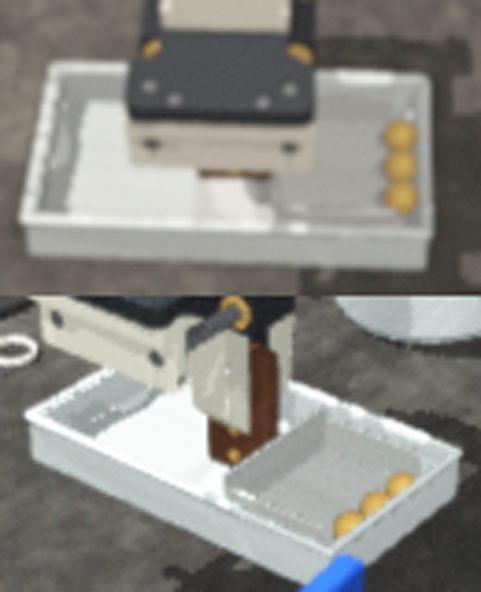

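The view shows the three balls lined up against the near wall, inside the scoop's mouth (side crop (400,136), (399,165), (401,195)). I'll creep on until the lip touches the wall.

Emit:
move_arm --deltas '[{"x": -0.0005,"y": 0,"z": 0,"wx": 0,"wy": 0,"wz": 0,"hand": 0},{"x": -0.001,"y": 0,"z": 0,"wx": 0,"wy": 0,"wz": 0,"hand": 0},{"x": -0.001,"y": 0,"z": 0,"wx": 0,"wy": 0,"wz": 0,"hand": 0}]'

```text
time: 7.35
tool_pos: [0.5329, 0.2008, 0.0321]
tool_rot: [-3.141, -0.003, 0.03]
contact_force: [7.3, 0.7, 5.0]
opening: 0.0117
```

Emit:
move_arm --deltas '[{"x": -0.0005,"y": 0,"z": 0,"wx": 0,"wy": 0,"wz": 0,"hand": 0},{"x": -0.001,"y": 0,"z": 0,"wx": 0,"wy": 0,"wz": 0,"hand": 0},{"x": -0.001,"y": 0,"z": 0,"wx": 0,"wy": 0,"wz": 0,"hand": 0}]'

```text
time: 7.72
tool_pos: [0.5327, 0.2007, 0.0322]
tool_rot: [-3.141, -0.005, 0.03]
contact_force: [7.6, -0.4, 3.9]
opening: 0.0121
```

```bash
cat > balls.py <<'E'
from h import *
import cv2
P={c:viewer.camera_params(c) for c in("side","scene")}
M={c:P[c]["camera_matrix"]@np.c_[P[c]["R"],P[c]["t"]] for c in P}
def blobs(im,x0,x1,y0,y1):
    h=cv2.cvtColor(im,cv2.COLOR_BGR2HSV)[y0:y1,x0:x1]
    m=((h[...,0]>14)&(h[...,0]<32)&(h[...,1]>90)&(h[...,2]>90)).astype(float)
    v=np.argwhere(m>0)[:,::-1].astype(np.float32)
    _,_,c=cv2.kmeans(v,3,None,(3,50,.01),10,cv2.KMEANS_PP_CENTERS)
    return c+[x0,y0],len(v)
def report(si,sc,ws,wc,key):
    a,na=blobs(si,*ws);b,nb=blobs(sc,*wc)
    a=a[np.argsort(a[:,1])];b=b[np.argsort(key(b))]
    X=cv2.triangulatePoints(M["side"],M["scene"],a.T.astype(float),b.T.astype(float));print(na,nb,a.round(1).tolist(),b.round(1).tolist());print((X[:3]/X[3]).T.round(4).tolist())
E
python3 - <<'E'
from balls import *
k=lambda b:-b[:,0]
print("before");report(cv2.imread("pics/side0.png"),cv2.imread("pics/scene0.png"),(320,352,218,252),(292,330,228,258),lambda b:-(b[:,0]*.8-b[:,1]*.6) if 0 else -(b[:,0]*.3-b[:,1]*.95)*-1)
s=viewer.read_camera("side")[:,:,::-1].copy();c=viewer.read_camera("scene")[:,:,::-1].copy()
cv2.imwrite("pics/side2.png",s);cv2.imwrite("pics/scene2.png",c)
print("now");report(s,c,(320,356,218,252),(300,340,228,265),k)
E
```

```text
before
133 157 [[336.0, 227.1], [342.8, 235.0], [334.5, 243.4]] [[303.5, 249.0], [317.1, 245.7], [318.4, 238.8]]
[[0.4775, 0.207, 0.0184], [0.4635, 0.2004, 0.0128], [0.4739, 0.1978, 0.0076]]
now
165 92 [[347.7, 226.4], [347.7, 234.5], [347.7, 242.4]] [[326.9, 240.4], [320.2, 245.5], [313.2, 250.6]]
[[0.4556, 0.1844, 0.0182], [0.4553, 0.2033, 0.0181], [0.4551, 0.2221, 0.0183]]
```

Ball x ≈ 0.4553 puts the wall's inner face at about 0.447, so the lip is roughly 1 mm off it. The triangulated ball height has risen, so the balls are on the scoop. Now I'll raise the mouth about the rear edge.

Emit:
move_arm --deltas '[{"x": 0.0008,"y": 0,"z": -0.0009,"wx": 0,"wy": -1.5,"wz": 0,"hand": 0},{"x": 0.0015,"y": 0,"z": -0.0016,"wx": 0,"wy": -3,"wz": 0,"hand": 0},{"x": 0.0023,"y": 0,"z": -0.0021,"wx": 0,"wy": -4.5,"wz": 0,"hand": 0},{"x": 0.0031,"y": 0,"z": -0.0025,"wx": 0,"wy": -6,"wz": 0,"hand": 0},{"x": 0.0039,"y": 0,"z": -0.0029,"wx": 0,"wy": -7.5,"wz": 0,"hand": 0},{"x": 0.0048,"y": 0,"z": -0.0033,"wx": 0,"wy": -9,"wz": 0,"hand": 0},{"x": 0.0056,"y": 0,"z": -0.0036,"wx": 0,"wy": -10.5,"wz": 0,"hand": 0},{"x": 0.0064,"y": 0,"z": -0.004,"wx": 0,"wy": -12,"wz": 0,"hand": 0}]'

```text
time: 8.82
tool_pos: [0.5366, 0.2008, 0.0349]
tool_rot: [3.141, 0.212, 0.03]
contact_force: [1.7, 0.4, 0.9]
opening: 0.0117
```

Run:
```python
from cell import *
import cv2,numpy as np
s=monitor.observe();print(s["tool_pos"].round(4),s["tool_rot"].round(4),s["contact_force"].round(1),s["qpos"].round(3))
from balls import *
s=viewer.read_camera("side")[:,:,::-1].copy();c=viewer.read_camera("scene")[:,:,::-1].copy()
cv2.imwrite("pics/side3.png",s);cv2.imwrite("pics/scene3.png",c)
report(s,c,(300,356,215,255),(280,340,215,265),lambda b:-b[:,0])
```

```text
[0.5366 0.2008 0.0349] [3.1413 0.2116 0.0297] [1.7 0.4 0.9] [0.204 0.743 1.418 0.039 1.19  1.727]
177 175 [[319.7, 223.7], [302.7, 234.2], [319.4, 235.3]] [[304.2, 228.7], [294.6, 234.7], [281.5, 225.8]]
[[0.5039, 0.1842, 0.0216], [0.5334, 0.1771, -0.0093], [0.5015, 0.2455, 0.0575]]
```

Run:
```python
import cv2,numpy as np
for n,(x0,x1,y0,y1) in {"side3":(295,356,210,255),"scene3":(275,340,210,265)}.items():
    h=cv2.cvtColor(cv2.imread(f"pics/{n}.png"),cv2.COLOR_BGR2HSV)[y0:y1,x0:x1]
    m=((h[...,0]>14)&(h[...,0]<32)&(h[...,1]>90)&(h[...,2]>60)).astype(np.uint8)
    r=cv2.connectedComponentsWithStats(m)
    print(n,[(s[:5]+[x0,y0,0,0,0]).tolist() for s in r[2][1:] if s[4]>3])
```

```text
side3 [[316, 218, 8, 24, 165], [300, 233, 6, 3, 12]]
scene3 [[279, 223, 5, 3, 9], [287, 224, 23, 15, 163], [281, 229, 3, 2, 4]]
```

All three balls form one 8×24 px strip against the scoop's back wall. I'll lift straight up with the tilt held.

Emit:
move_arm --deltas '[{"x": -0.001,"y": 0,"z": -0.005,"wx": 0,"wy": 0,"wz": 0,"hand": 0},{"x": -0.003,"y": 0,"z": -0.0145,"wx": 0,"wy": 0,"wz": 0,"hand": 0},{"x": -0.006,"y": 0,"z": -0.029,"wx": 0,"wy": -0.5,"wz": 0,"hand": 0},{"x": -0.0095,"y": 0,"z": -0.044,"wx": 0,"wy": -1,"wz": 0,"hand": 0},{"x": -0.0125,"y": 0,"z": -0.0585,"wx": 0,"wy": -1,"wz": 0,"hand": 0},{"x": -0.016,"y": 0,"z": -0.0735,"wx": 0,"wy": -1,"wz": 0,"hand": 0},{"x": -0.019,"y": 0,"z": -0.088,"wx": 0,"wy": -1,"wz": 0,"hand": 0},{"x": -0.021,"y": 0,"z": -0.098,"wx": 0,"wy": -1,"wz": 0,"hand": 0}]'

```text
time: 9.93
tool_pos: [0.5372, 0.2009, 0.1368]
tool_rot: [-3.142, 0.226, 0.03]
contact_force: [-0.4, -0.1, -2.4]
opening: 0.0116
```

```bash
cat > plan.py <<'E'
import numpy as np
from scipy.spatial.transform import Rotation as Ro
from cell import monitor,viewer
import cv2
def now():
    s=monitor.observe(); print(round(s["time"],2),s["tool_pos"].round(4),s["tool_rot"].round(4),s["contact_force"].round(1),s["qpos"].round(2)); return s["tool_pos"],Ro.from_euler("xyz",s["tool_rot"])
def row(p0,R0,p,R):
    d=R0.inv().apply(np.array(p)-p0); w=(R0.inv()*R).as_rotvec(degrees=True)
    print("x %.4f y %.4f z %.4f  w %.1f %.1f %.1f"%(*d,*w))
def ori(yaw,up): # mouth up deg
    return Ro.from_euler("z",yaw)*Ro.from_euler("y",np.radians(up))*Ro.from_euler("x",np.pi)
def strip(n,x0,x1,y0,y1):
    im=viewer.read_camera(n)[:,:,::-1]; h=cv2.cvtColor(im[y0:y1,x0:x1].copy(),cv2.COLOR_BGR2HSV)
    m=((h[...,0]>14)&(h[...,0]<32)&(h[...,1]>90)&(h[...,2]>60)).astype(np.uint8)
    r=cv2.connectedComponentsWithStats(m)[2][1:]
    print(n,[(s+[x0,y0,0,0,0]).tolist() for s in r if s[4]>6]); return im
E
python3 - <<'E'
from plan import *
p0,R0=now()
for k in range(1,13):
    f=k/12; row(p0,R0,p0+f*(np.array([.567,.108,.150])-p0),ori(.03+f*1.541,13))
strip("side",240,400,100,270)
E
```

```text
9.93 [0.5372 0.2009 0.1368] [-3.1415  0.226   0.0299] [-0.4 -0.1 -2.4] [0.2  0.64 1.31 0.04 1.42 1.73]
x 0.0019 y 0.0078 z -0.0016  w -1.7 -0.1 -7.2
x 0.0039 y 0.0156 z -0.0031  w -3.3 -0.1 -14.3
x 0.0058 y 0.0234 z -0.0047  w -5.0 -0.1 -21.5
x 0.0078 y 0.0313 z -0.0063  w -6.6 -0.1 -28.7
x 0.0097 y 0.0391 z -0.0079  w -8.3 -0.1 -35.9
x 0.0117 y 0.0469 z -0.0094  w -9.9 -0.1 -43.0
x 0.0136 y 0.0547 z -0.0110  w -11.6 -0.1 -50.2
x 0.0156 y 0.0625 z -0.0126  w -13.2 -0.1 -57.4
x 0.0175 y 0.0703 z -0.0142  w -14.9 -0.0 -64.5
x 0.0195 y 0.0781 z -0.0157  w -16.5 -0.0 -71.7
x 0.0214 y 0.0859 z -0.0173  w -18.2 -0.0 -78.9
x 0.0234 y 0.0938 z -0.0189  w -19.8 -0.0 -86.0
side [[299, 124, 12, 8, 53], [303, 143, 7, 9, 40], [316, 172, 10, 23, 179], [298, 182, 4, 2, 8], [299, 186, 6, 5, 24]]
```

The balls are still on the scoop (23 px strip, and the measured weight fits). Now I'll swing the mouth toward −y while moving to the dish.

Emit:
move_arm --deltas '[{"x": 0.001,"y": 0.004,"z": -0.001,"wx": -0.9,"wy": 0,"wz": -3.6,"hand": 0},{"x": 0.003,"y": 0.0117,"z": -0.0024,"wx": -2.5,"wy": 0,"wz": -10.8,"hand": 0},{"x": 0.0049,"y": 0.0195,"z": -0.0039,"wx": -4.1,"wy": 0,"wz": -18,"hand": 0},{"x": 0.0068,"y": 0.0274,"z": -0.0055,"wx": -5.8,"wy": 0,"wz": -25.1,"hand": 0},{"x": 0.0088,"y": 0.0352,"z": -0.0071,"wx": -7.4,"wy": 0,"wz": -32.3,"hand": 0},{"x": 0.0107,"y": 0.043,"z": -0.0087,"wx": -9.1,"wy": 0,"wz": -39.4,"hand": 0},{"x": 0.0125,"y": 0.05,"z": -0.01,"wx": -10.6,"wy": 0,"wz": -45.9,"hand": 0},{"x": 0.0136,"y": 0.0547,"z": -0.011,"wx": -11.6,"wy": 0,"wz": -50.2,"hand": 0}]'

```text
time: 10.98
tool_pos: [0.5542, 0.1465, 0.143]
tool_rot: [-3.141, 0.228, 0.932]
contact_force: [0.5, 1.0, -1.6]
opening: 0.0122
```

Run:
```python
from plan import *
p0,R0=now()
y0=.03+.1309+np.radians(43)-.0; y0=Ro.as_euler(R0,"xyz")[2]
for k in range(1,9):
    f=(k-.5)/7 if k<8 else 1; f=min(f,1)
    row(p0,R0,p0+f*(np.array([.567,.108,.150])-p0),ori(y0+f*(1.571-y0),13))
strip("side",220,420,80,270);strip("scene",200,430,80,270)
```

```text
10.97 [0.5542 0.1465 0.143 ] [-3.1411  0.2276  0.9321] [ 0.5  1.  -1.6] [ 0.21  0.61  1.34 -0.15  1.36  0.89]
x -0.0017 y 0.0024 z -0.0001  w -0.6 0.0 -2.5
x -0.0052 y 0.0071 z -0.0003  w -1.8 0.0 -7.6
x -0.0087 y 0.0119 z -0.0005  w -3.0 0.0 -12.7
x -0.0121 y 0.0166 z -0.0008  w -4.2 0.0 -17.8
x -0.0156 y 0.0214 z -0.0010  w -5.3 0.0 -22.9
x -0.0191 y 0.0261 z -0.0012  w -6.5 0.0 -28.0
x -0.0225 y 0.0308 z -0.0014  w -7.7 0.0 -33.1
x -0.0243 y 0.0332 z -0.0015  w -8.3 0.0 -35.7
side [[223, 106, 14, 29, 43], [256, 110, 38, 32, 183], [294, 159, 5, 5, 17]]
scene [[264, 104, 7, 4, 19], [371, 104, 7, 4, 12], [269, 118, 2, 4, 7], [308, 146, 14, 13, 84], [295, 152, 5, 3, 11], [297, 158, 5, 4, 15], [376, 160, 8, 2, 8]]
```

Emit:
move_arm --deltas '[{"x": -0.0017,"y": 0.0024,"z": 0,"wx": -0.6,"wy": 0,"wz": -2.5,"hand": 0},{"x": -0.0052,"y": 0.0071,"z": 0,"wx": -1.8,"wy": 0,"wz": -7.6,"hand": 0},{"x": -0.0087,"y": 0.0119,"z": -0.0005,"wx": -3,"wy": 0,"wz": -12.7,"hand": 0},{"x": -0.0121,"y": 0.0166,"z": -0.0008,"wx": -4.2,"wy": 0,"wz": -17.8,"hand": 0},{"x": -0.0156,"y": 0.0214,"z": -0.001,"wx": -5.3,"wy": 0,"wz": -22.9,"hand": 0},{"x": -0.0191,"y": 0.0261,"z": -0.0012,"wx": -6.5,"wy": 0,"wz": -28,"hand": 0},{"x": -0.0225,"y": 0.0308,"z": -0.0014,"wx": -7.7,"wy": 0,"wz": -33.1,"hand": 0},{"x": -0.0243,"y": 0.0332,"z": -0.0015,"wx": -8.3,"wy": 0,"wz": -35.7,"hand": 0}]'

```text
time: 12.08
tool_pos: [0.5668, 0.1081, 0.1501]
tool_rot: [3.141, 0.227, 1.568]
contact_force: [0.0, 0.4, -1.6]
opening: 0.0118
```

Run:
```python
from plan import *
p0,R0=now()
a=strip("side",220,420,80,270)[60:270,200:400];b=strip("scene",240,430,80,270)[60:270,240:440]
cv2.imwrite("pics/dish.png",cv2.resize(np.hstack([a,b]),None,fx=2,fy=2,interpolation=2))
# lower to lip z .078 keeping tilt, then tilt about lip
L=np.array([.567,.020,.0])
tl=np.array([-.084,0,-.028]) # lip rel TCP in scoop frame (x scoop,z up)
def tcp(yaw,up,lip): return lip-(ori(yaw,up)*Ro.from_euler("x",np.pi)).apply(tl)
t=tcp(1.571,13,np.array([.567,.020,.078])); print("target",t); row(p0,R0,t,ori(1.571,13))
```

```text
12.07 [0.5668 0.1081 0.1501] [3.1411 0.2271 1.5685] [ 0.   0.4 -1.6] [ 0.18  0.54  1.45 -0.24  1.2   0.27]
side [[256, 80, 11, 7, 59], [259, 101, 52, 5, 167], [305, 109, 3, 8, 15], [230, 121, 7, 13, 18]]
scene [[272, 90, 40, 12, 137], [280, 98, 7, 10, 35], [302, 104, 7, 10, 37], [371, 104, 7, 4, 15], [307, 145, 3, 4, 9]]
target [0.56698205 0.10814571 0.08638647]
x 0.0144 y 0.0002 z 0.0621  w -0.0 0.0 -0.1
```

View pics/dish.png

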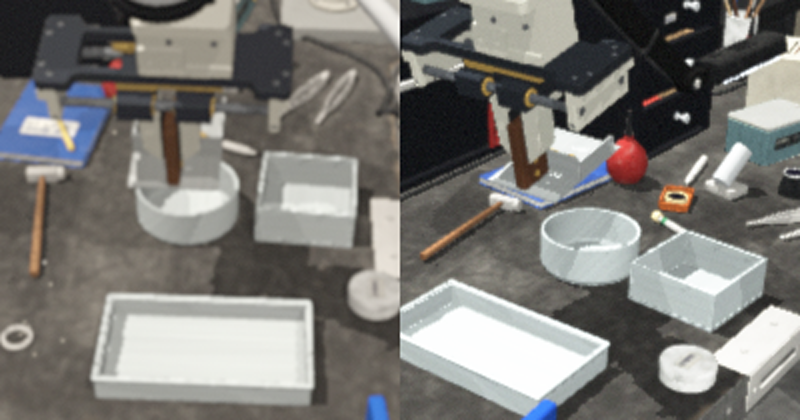

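The picture shows the tray empty (crop (205,350)) and the scoop in the air with its mouth over the dish. The balls are hidden behind its back wall. Now I'll lower it.

Emit:
move_arm --deltas '[{"x": 0.001,"y": 0,"z": 0.004,"wx": 0,"wy": 0,"wz": 0,"hand": 0},{"x": 0.0032,"y": 0,"z": 0.014,"wx": 0,"wy": 0,"wz": 0,"hand": 0},{"x": 0.006,"y": 0,"z": 0.026,"wx": 0,"wy": 0,"wz": 0,"hand": 0},{"x": 0.0088,"y": 0,"z": 0.038,"wx": 0,"wy": 0,"wz": 0,"hand": 0},{"x": 0.0115,"y": 0,"z": 0.05,"wx": 0,"wy": 0,"wz": 0,"hand": 0},{"x": 0.0134,"y": 0,"z": 0.058,"wx": 0,"wy": 0,"wz": 0,"hand": 0},{"x": 0.0144,"y": 0,"z": 0.062,"wx": 0,"wy": 0,"wz": 0,"hand": 0},{"x": 0.0144,"y": 0,"z": 0.062,"wx": 0,"wy": 0,"wz": 0,"hand": 0}]'

```text
time: 13.18
tool_pos: [0.5671, 0.1081, 0.0865]
tool_rot: [3.141, 0.227, 1.569]
contact_force: [0.1, -0.4, -1.3]
opening: 0.0119
```

Run:
```python
from plan import *
p0,R0=now()
tl=np.array([-.084,0,-.028])
def tcp(yaw,up,lip): return lip-(ori(yaw,up)*Ro.from_euler("x",np.pi)).apply(tl)
for up in (9,5,1,-3,-7,-11,-15,-19, -23,-27,-31,-35,-39,-43,-46):
    z=.078-.02*min(1,(13-up)/24); row(p0,R0,tcp(1.571,up,np.array([.567,.020,z])),ori(1.571,up))
```

```text
13.18 [0.5671 0.1081 0.0865] [3.1407 0.2275 1.5686] [ 0.1 -0.4 -1.3] [ 0.18  0.62  1.51 -0.26  1.07  0.31]
x -0.0014 y -0.0001 z -0.0024  w 0.0 4.0 -0.1
x -0.0032 y -0.0001 z -0.0048  w 0.0 8.0 -0.1
x -0.0054 y -0.0001 z -0.0070  w 0.0 12.0 -0.1
x -0.0079 y -0.0001 z -0.0090  w 0.0 16.0 -0.1
x -0.0109 y -0.0001 z -0.0107  w 0.0 20.0 -0.1
x -0.0141 y -0.0001 z -0.0121  w 0.0 24.0 -0.1
x -0.0185 y -0.0001 z -0.0166  w 0.1 28.0 -0.1
x -0.0231 y -0.0001 z -0.0207  w 0.1 32.0 -0.1
x -0.0280 y -0.0001 z -0.0244  w 0.1 36.0 -0.1
x -0.0331 y -0.0000 z -0.0278  w 0.1 40.0 -0.1
x -0.0385 y -0.0000 z -0.0309  w 0.1 44.0 -0.1
x -0.0441 y -0.0000 z -0.0335  w 0.1 48.0 -0.1
x -0.0498 y -0.0000 z -0.0358  w 0.1 52.0 -0.1
x -0.0557 y 0.0000 z -0.0377  w 0.1 56.0 -0.1
x -0.0602 y 0.0000 z -0.0388  w 0.1 59.0 -0.1
```

Emit:
move_arm --deltas '[{"x": -0.0014,"y": 0,"z": -0.0024,"wx": 0,"wy": 4,"wz": 0,"hand": 0},{"x": -0.0032,"y": 0,"z": -0.0048,"wx": 0,"wy": 8,"wz": 0,"hand": 0},{"x": -0.0054,"y": 0,"z": -0.007,"wx": 0,"wy": 12,"wz": 0,"hand": 0},{"x": -0.0073,"y": 0,"z": -0.0085,"wx": 0,"wy": 15,"wz": 0,"hand": 0},{"x": -0.0086,"y": 0,"z": -0.0094,"wx": 0,"wy": 17,"wz": 0,"hand": 0},{"x": -0.0101,"y": 0,"z": -0.0103,"wx": 0,"wy": 19,"wz": 0,"hand": 0},{"x": -0.0117,"y": 0,"z": -0.0111,"wx": 0,"wy": 21,"wz": 0,"hand": 0},{"x": -0.0133,"y": 0,"z": -0.0118,"wx": 0,"wy": 23,"wz": 0,"hand": 0}]'

```text
time: 14.18
tool_pos: [0.5674, 0.0977, 0.1018]
tool_rot: [3.139, -0.175, 1.569]
contact_force: [0.0, -0.9, -2.0]
opening: 0.0117
```

Run:
```python
from plan import *
p0,R0=now()
tl=np.array([-.084,0,-.028])
def tcp(yaw,up,lip): return lip-(ori(yaw,up)*Ro.from_euler("x",np.pi)).apply(tl)
for up in (-14,-19,-24,-29,-34,-39,-44,-47):
    row(p0,R0,tcp(1.571,up,np.array([.567,.020,.058])),ori(1.571,up))
strip("side",240,420,100,270)
```

```text
14.18 [0.5674 0.0977 0.1018] [ 3.1392 -0.1748  1.5695] [ 0.  -0.9 -2. ] [-0.06  0.55  1.57  0.2   1.03 -0.16]
x -0.0023 y -0.0004 z -0.0041  w 0.2 4.0 -0.1
x -0.0055 y -0.0004 z -0.0111  w 0.2 9.0 -0.1
x -0.0094 y -0.0004 z -0.0178  w 0.2 14.0 -0.1
x -0.0138 y -0.0003 z -0.0241  w 0.2 19.0 -0.1
x -0.0188 y -0.0003 z -0.0301  w 0.2 24.0 -0.1
x -0.0242 y -0.0003 z -0.0355  w 0.2 29.0 -0.0
x -0.0301 y -0.0003 z -0.0405  w 0.2 34.0 -0.0
x -0.0339 y -0.0003 z -0.0432  w 0.2 37.0 -0.0
side [[263, 105, 51, 7, 245], [307, 115, 2, 8, 15], [301, 147, 4, 4, 14]]
```

Emit:
move_arm --deltas '[{"x": -0.0023,"y": 0,"z": -0.0041,"wx": 0,"wy": 4,"wz": 0,"hand": 0},{"x": -0.0055,"y": 0,"z": -0.0111,"wx": 0,"wy": 9,"wz": 0,"hand": 0},{"x": -0.0094,"y": 0,"z": -0.0178,"wx": 0,"wy": 14,"wz": 0,"hand": 0},{"x": -0.0138,"y": 0,"z": -0.0241,"wx": 0,"wy": 19,"wz": 0,"hand": 0},{"x": -0.0188,"y": 0,"z": -0.0301,"wx": 0,"wy": 24,"wz": 0,"hand": 0},{"x": -0.0242,"y": 0,"z": -0.0355,"wx": 0,"wy": 29,"wz": 0,"hand": 0},{"x": -0.0301,"y": 0,"z": -0.0405,"wx": 0,"wy": 34,"wz": 0,"hand": 0},{"x": -0.0339,"y": 0,"z": -0.0432,"wx": 0,"wy": 37,"wz": 0,"hand": 0}]'

```text
time: 15.22
tool_pos: [0.5672, 0.056, 0.138]
tool_rot: [3.139, -0.82, 1.57]
contact_force: [-0.1, -0.3, -1.4]
opening: 0.0118
```

Run:
```python
from plan import *
p0,R0=now()
cv2.imwrite("pics/d_side.png",strip("side",250,420,120,270));cv2.imwrite("pics/d_scene.png",strip("scene",290,430,130,270))
```

```text
15.22 [0.5672 0.056  0.138 ] [ 3.1394 -0.8202  1.5699] [-0.1 -0.3 -1.4] [-0.43  0.67  1.55  0.74  1.4  -0.74]
side [[284, 149, 7, 7, 39], [293, 149, 7, 6, 33], [301, 151, 7, 6, 35]]
scene [[322, 136, 3, 4, 9], [319, 143, 3, 3, 7], [335, 176, 7, 7, 38], [343, 178, 10, 6, 42]]
```

All three balls are visible as separate blobs in the side view at (288,152), (296,152) and (304,154), inside the dish outline (268–320, 137–181). Next I'll level the scoop, rise and go back.

Run:
```python
from plan import *
from h import *
for q in((287.5,152),(296.5,152),(304.5,154)): print(ray("side",q,.011).round(3))
p0,R0=now()
pa=np.array([.567,.11,.17])
for k in range(1,9):
    f=k/8; row(p0,R0,p0+(pa-p0)*f,ori(1.571,-47*(1-f)))
print()
R1=ori(1.571,0); pb=np.array([.575,.202,.17])
for k in range(1,15):
    f=k/14; row(pa,R1,pa+(pb-pa)*f,ori(1.571-1.541*f,0))
```

```text
[ 0.581 -0.031  0.011]
[ 0.563 -0.032  0.011]
[ 0.546 -0.026  0.011]
15.32 [0.5671 0.0556 0.1372] [ 3.1412 -0.8191  1.5676] [ 0.1 -0.2 -0.2] [-0.43  0.67  1.55  0.74  1.4  -0.74]
x 0.0076 y -0.0000 z 0.0022  w 0.2 -5.8 -0.1
x 0.0153 y -0.0001 z 0.0043  w 0.2 -11.7 -0.2
x 0.0229 y -0.0001 z 0.0065  w 0.1 -17.6 -0.2
x 0.0305 y -0.0002 z 0.0087  w 0.1 -23.4 -0.2
x 0.0382 y -0.0002 z 0.0108  w 0.1 -29.3 -0.2
x 0.0458 y -0.0002 z 0.0130  w 0.1 -35.2 -0.2
x 0.0534 y -0.0003 z 0.0152  w 0.1 -41.1 -0.2
x 0.0610 y -0.0003 z 0.0173  w 0.1 -46.9 -0.2

x 0.0066 y 0.0006 z 0.0000  w 0.0 -0.0 6.3
x 0.0131 y 0.0011 z 0.0000  w 0.0 -0.0 12.6
x 0.0197 y 0.0017 z 0.0000  w 0.0 -0.0 18.9
x 0.0263 y 0.0023 z 0.0000  w 0.0 -0.0 25.2
x 0.0329 y 0.0029 z 0.0000  w 0.0 -0.0 31.5
x 0.0394 y 0.0034 z 0.0000  w 0.0 -0.0 37.8
x 0.0460 y 0.0040 z 0.0000  w 0.0 -0.0 44.1
x 0.0526 y 0.0046 z 0.0000  w 0.0 -0.0 50.5
x 0.0591 y 0.0052 z 0.0000  w 0.0 -0.0 56.8
x 0.0657 y 0.0057 z 0.0000  w 0.0 -0.0 63.1
x 0.0723 y 0.0063 z 0.0000  w -0.0 -0.0 69.4
x 0.0789 y 0.0069 z 0.0000  w 0.0 -0.0 75.7
x 0.0854 y 0.0074 z 0.0000  w 0.0 -0.0 82.0
x 0.0920 y 0.0080 z 0.0000  w -0.0 -0.0 88.3
```

Emit:
move_arm --deltas '[{"x": 0.0076,"y": 0,"z": 0.0022,"wx": 0,"wy": -5.8,"wz": 0,"hand": 0},{"x": 0.0153,"y": 0,"z": 0.0043,"wx": 0,"wy": -11.7,"wz": 0,"hand": 0},{"x": 0.0229,"y": 0,"z": 0.0065,"wx": 0,"wy": -17.6,"wz": 0,"hand": 0},{"x": 0.0305,"y": 0,"z": 0.0087,"wx": 0,"wy": -23.4,"wz": 0,"hand": 0},{"x": 0.0382,"y": 0,"z": 0.0108,"wx": 0,"wy": -29.3,"wz": 0,"hand": 0},{"x": 0.0458,"y": 0,"z": 0.013,"wx": 0,"wy": -35.2,"wz": 0,"hand": 0},{"x": 0.0534,"y": 0,"z": 0.0152,"wx": 0,"wy": -41.1,"wz": 0,"hand": 0},{"x": 0.061,"y": 0,"z": 0.0173,"wx": 0,"wy": -46.9,"wz": 0,"hand": 0}]'

```text
time: 16.32
tool_pos: [0.5673, 0.1122, 0.172]
tool_rot: [3.137, 0.003, 1.569]
contact_force: [-1.2, -0.4, -1.5]
opening: 0.0117
```

Emit:
move_arm --deltas '[{"x": 0.0066,"y": 0.0006,"z": 0,"wx": 0,"wy": 0,"wz": 6.3,"hand": 0},{"x": 0.0131,"y": 0.0011,"z": 0,"wx": 0,"wy": 0,"wz": 12.6,"hand": 0},{"x": 0.0197,"y": 0.0017,"z": 0,"wx": 0,"wy": 0,"wz": 18.9,"hand": 0},{"x": 0.0263,"y": 0.0023,"z": 0,"wx": 0,"wy": 0,"wz": 25.2,"hand": 0},{"x": 0.0329,"y": 0.0029,"z": 0,"wx": 0,"wy": 0,"wz": 31.5,"hand": 0},{"x": 0.0394,"y": 0.0034,"z": 0,"wx": 0,"wy": 0,"wz": 37.8,"hand": 0},{"x": 0.046,"y": 0.004,"z": 0,"wx": 0,"wy": 0,"wz": 44.1,"hand": 0},{"x": 0.0526,"y": 0.0046,"z": 0,"wx": 0,"wy": 0,"wz": 50.5,"hand": 0}]'

```text
time: 17.32
tool_pos: [0.5718, 0.1648, 0.1715]
tool_rot: [3.14, -0.003, 0.685]
contact_force: [-0.2, 0.6, -1.4]
opening: 0.0115
```

Run:
```python
from plan import *
p0,R0=now()
y0=R0.as_euler("xyz")[2]; pb=np.array([.575,.202,.15])
for k in range(1,8):
    f=min(k/6,1); row(p0,R0,p0+(pb-p0)*f,ori(y0+(.03-y0)*f,0))
```

```text
17.32 [0.5718 0.1648 0.1715] [ 3.1401e+00 -2.9000e-03  6.8450e-01] [-0.2  0.6 -1.4] [0.15 0.51 1.41 0.   1.22 1.04]
x 0.0043 y -0.0045 z 0.0036  w 0.1 -0.2 6.3
x 0.0087 y -0.0089 z 0.0072  w 0.1 -0.2 12.5
x 0.0130 y -0.0134 z 0.0108  w 0.1 -0.2 18.8
x 0.0173 y -0.0179 z 0.0144  w 0.0 -0.2 25.0
x 0.0216 y -0.0223 z 0.0180  w 0.0 -0.2 31.3
x 0.0260 y -0.0268 z 0.0216  w 0.0 -0.2 37.5
x 0.0260 y -0.0268 z 0.0216  w 0.0 -0.2 37.5
```

Emit:
move_arm --deltas '[{"x": 0.0043,"y": -0.0045,"z": 0.0036,"wx": 0,"wy": 0,"wz": 6.3,"hand": 0},{"x": 0.0087,"y": -0.0089,"z": 0.0072,"wx": 0,"wy": 0,"wz": 12.5,"hand": 0},{"x": 0.013,"y": -0.0134,"z": 0.0108,"wx": 0,"wy": -0.2,"wz": 18.8,"hand": 0},{"x": 0.0173,"y": -0.0179,"z": 0.0144,"wx": 0,"wy": -0.2,"wz": 25,"hand": 0},{"x": 0.0216,"y": -0.0223,"z": 0.018,"wx": 0,"wy": -0.2,"wz": 31.3,"hand": 0},{"x": 0.026,"y": -0.0268,"z": 0.0216,"wx": 0,"wy": -0.2,"wz": 37.5,"hand": 0},{"x": 0.026,"y": -0.0268,"z": 0.0216,"wx": 0,"wy": -0.2,"wz": 37.5,"hand": 0},{"x": 0.026,"y": -0.0268,"z": 0.0216,"wx": 0,"wy": -0.2,"wz": 37.5,"hand": 0}]'

```text
time: 18.32
tool_pos: [0.5749, 0.2013, 0.1497]
tool_rot: [3.141, 0.001, 0.036]
contact_force: [0.1, 0.5, -1.6]
opening: 0.0122
```

Emit:
move_arm --deltas '[{"x": 0,"y": 0,"z": 0.015,"wx": 0,"wy": 0,"wz": 0.3,"hand": 0},{"x": 0,"y": 0,"z": 0.035,"wx": 0,"wy": 0,"wz": 0.3,"hand": 0},{"x": 0,"y": 0,"z": 0.055,"wx": 0,"wy": 0,"wz": 0.3,"hand": 0},{"x": 0,"y": 0,"z": 0.075,"wx": 0,"wy": 0,"wz": 0.3,"hand": 0},{"x": 0,"y": 0,"z": 0.092,"wx": 0,"wy": 0,"wz": 0.3,"hand": 0},{"x": 0,"y": 0,"z": 0.105,"wx": 0,"wy": 0,"wz": 0.3,"hand": 0},{"x": 0,"y": 0,"z": 0.113,"wx": 0,"wy": 0,"wz": 0.3,"hand": 0},{"x": 0,"y": 0,"z": 0.113,"wx": 0,"wy": 0,"wz": 0.3,"hand": 0}]'

```text
time: 19.32
tool_pos: [0.5744, 0.201, 0.0357]
tool_rot: [3.141, 0.003, 0.028]
contact_force: [0.5, -0.0, -1.3]
opening: 0.0116
```

Emit:
move_arm --deltas '[{"x": 0,"y": 0,"z": 0.0015,"wx": 0,"wy": 0,"wz": 0,"hand": 0},{"x": 0,"y": 0,"z": 0.003,"wx": 0,"wy": 0,"wz": 0,"hand": 0},{"x": 0,"y": 0,"z": 0.004,"wx": 0,"wy": 0,"wz": 0,"hand": 0},{"x": 0,"y": 0,"z": 0.0047,"wx": 0,"wy": 0,"wz": 0,"hand": 0},{"x": 0,"y": 0,"z": 0.0047,"wx": 0,"wy": 0,"wz": 0,"hand": 0}]'

```text
time: 19.95
tool_pos: [0.5748, 0.2011, 0.032]
tool_rot: [-3.141, 0.002, 0.028]
contact_force: [-0.8, 0.0, 4.5]
opening: 0.0118
```

Emit:
move_arm --deltas '[{"x": 0,"y": 0,"z": 0,"wx": 0,"wy": 0,"wz": 0,"hand": 0.2},{"x": 0,"y": 0,"z": 0,"wx": 0,"wy": 0,"wz": 0,"hand": 0.4},{"x": 0,"y": 0,"z": 0,"wx": 0,"wy": 0,"wz": 0,"hand": 0.45},{"x": 0,"y": 0,"z": 0,"wx": 0,"wy": 0,"wz": 0,"hand": 0.45}]'

```text
time: 20.45
tool_pos: [0.5746, 0.2011, 0.0313]
tool_rot: [3.142, 0.002, 0.028]
contact_force: [0.6, -0.5, -0.8]
opening: 0.0404
```

Emit:
move_arm --deltas '[{"x": 0,"y": 0,"z": -0.01,"wx": 0,"wy": 0,"wz": 0,"hand": 0.45},{"x": 0,"y": 0,"z": -0.03,"wx": 0,"wy": 0,"wz": 0,"hand": 0.45},{"x": 0,"y": 0,"z": -0.06,"wx": 0,"wy": 0,"wz": 0,"hand": 0.45},{"x": 0,"y": 0,"z": -0.1,"wx": 0,"wy": 0,"wz": 0,"hand": 0.45},{"x": 0,"y": 0,"z": -0.14,"wx": 0,"wy": 0,"wz": 0,"hand": 0.45},{"x": 0,"y": 0,"z": -0.18,"wx": 0,"wy": 0,"wz": 0,"hand": 0.45},{"x": 0,"y": 0,"z": -0.2,"wx": 0,"wy": 0,"wz": 0,"hand": 0.45},{"x": 0,"y": 0,"z": -0.2,"wx": 0,"wy": 0,"wz": 0,"hand": 0.45}]'

```text
time: 21.45
tool_pos: [0.5758, 0.2013, 0.2338]
tool_rot: [-3.141, -0.002, 0.028]
contact_force: [-0.5, 0.1, -0.2]
opening: 0.0415
```

Run:
```python
from plan import *
now()
a=strip("side",250,350,120,185)[120:270,230:380];b=strip("scene",290,430,130,270)[150:300,225:375]
cv2.imwrite("pics/end.png",cv2.resize(np.hstack([a,b]),None,fx=2.65,fy=2.65,interpolation=2))
```

```text
21.45 [0.5758 0.2013 0.2338] [-3.1407e+00 -2.4000e-03  2.7700e-02] [-0.5  0.1 -0.2] [0.21 0.49 1.26 0.   1.38 1.75]
side [[284, 149, 7, 7, 37], [293, 149, 7, 6, 36], [301, 151, 7, 6, 35]]
scene [[309, 132, 16, 24, 34], [375, 160, 9, 2, 9], [335, 176, 7, 7, 37], [343, 178, 8, 6, 36]]
```

View pics/end.png

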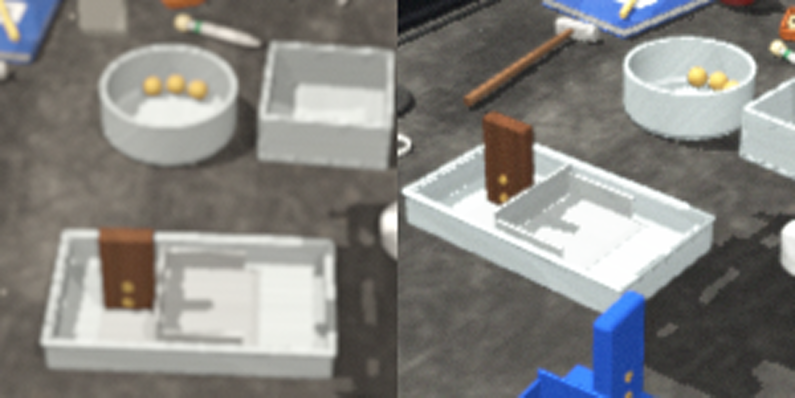

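The final view shows three balls in the round dish (crop (152,86), (176,84), (197,89)). The square box is empty, the scoop lies flat in the tray, and the gripper is clear.

```bash
python3 -c "
from cell import robot; print(robot.hand_in())"
```

```text
the job is handed in; nothing more can be done
None
```

The job is done and handed in at about 21.6 s of the 48 s allowed. I gripped the steel scoop by its handle and drew it against the near wall. With the mouth raised, I lifted all three brass balls out in one scoopful and tipped them into the round dish. The scoop then went back flat in the tray, and I let go and backed the gripper off.

**Last checks:** the final side picture shows three separate balls in the round dish, the square box empty and the scoop flat in the tray. The open gripper was about 0.2 m above it, and the force readings were close to zero.

**What disagreed:**
- **Ball count in the scene view:** it shows only two balls, most likely because the dish wall hides the third. The count of three rests on the side view.
- **Ball height during scooping:** the measured height came out a few millimetres high, probably because the tray wall partly hid the balls. I confirmed they were on the scoop from the picture after raising the mouth.
- **Contact at the near wall:** the arm stopped about 1.4 mm short of its target there, with about 8 N on the wrist.

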